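Fit cam wheels and roller arms to two latch housings

ROBOT

A 6-joint arm with a two-finger parallel gripper is mounted at the origin on the work surface. World frame = base frame: x ahead of the robot, y to its left, z up, the work surface at z = 0. Lengths are in m, angles in rad, forces in N, time in s.
With the tool pointing down it reaches from about 0.35 to 0.85 m from the base axis. Payload 8.1 kg.
Tool frame: the origin (TCP) lies midway between the tips of the shut fingers; the grasp point (between the pads) lies 19 mm behind it (arm.hold_point_z is the distance from the TCP to the grasp point, in m); z points along the fingers, y is the line along which they close (so a half turn about z gives the same grasp; the last joint's range is limited). The gripper opens to 85 mm and grips with 20 to 120 N. Pads are 22 mm wide; open, the fingers measure 114 mm over their backs; the gripper's body (76 mm by 85 mm) begins 54 mm behind the grasp point. The pads swing forward as they close: fully open they stand 13 mm farther back than shut.
Start: joints at [1.21, 0.13, 1.488, -0, 1.523, -0.085], TCP at [0.163, 0.577, 0.231] pointing down, gripper open.
Joint ranges: [-2.96, 2.96], [-0.89, 2.26], [0.02, 2.5], [-1.34, 4.48], [0, 2.73], [-2.66, 2.66]. Speed limits (rad/s): [2.39, 2.39, 2.79, 3.14, 3.14, 3.14].

INTERFACE

Orientations are given as a unit quaternion [w, x, y, z].
In Python, from cell import arm gives the robot as it stands.
- The arm moves only by the shell command python3 -m inch 'ROWS' [OPENING] [FORCE]. ROWS is JSON, a list of rows, each an object of numbers: "dx", "dy", "dz": the shift along the world's x, y, z each as a share of 0.25 m, from -1 to 1; "rx", "ry", "rz": the turn, a rotation vector about the world's x, y, z each as a share of 2 pi rad, from -1 to 1. In form: [{"dx": .., "dy": .., "dz": .., "rx": .., "ry": .., "rz": ..}, ...]. A call has 1 to 10 rows; each row is the pose to reach, as a shift and turn from the pose commanded when the call began, turning the shorter way round; what a row does not reach only later rows make up. A row lasts 1/10 s, in which the tool goes at most 50 mm and 8.59 degrees, less where a joint would pass 70% of its speed; a pose out of reach is approached as far as the arm can. A call with a number of a shift or a turn outside -1 to 1 is refused whole. A call with a gripper value outside its range is refused whole. OPENING is the gripper command: -1 is fully open, 1 is shut, values between are in proportion, set as the call begins (- or left out, the last holds). The fingers move at their own pace and stop on an object; FORCE is the grip in N (left out, the last holds). Time passes only in rows, so rows that repeat a pose let the fingers close. It gives the time, the measured TCP pose, the force, the opening and the grip force at its end, in the units of the state.
- arm.sense(): the state, without advancing time (a new reading comes with each control period).
- arm.capture(name): name is "side" or "top" or "wrist"; returns a dict with "image" (400x640x3 uint8, red, green, blue), "K" (3x3 intrinsics, pixels), "rvec" (rotation vector, rad) and "tvec" (3), from world to camera coordinates, as OpenCV has them; the wrist camera has in their place "tool_from_camera" (4x4, takes a point from camera to tool coordinates, whose origin is the TCP and whose axes are the flange's). Camera axes: x right, y down, z forward; pixel columns grow to the right and rows downward; lengths in m; the calibration is good to about 2 mm. A picture is of the moment at which its call begins: read the wrist's pose just before it. There is no depth.
- arm.sign_off(): hands the job in; it is judged then, once.
The state is a dict: "time": time; "q": joint angles; "dq": joint speeds; "joint_torque": joint torques, N m; "position": TCP position; "tcp_rot": TCP orientation; "ft_force": force on the tool from outside, world axes, zero at the start; "moment": the same for the moment, N m; "finger_gap": opening from 0.0 (shut) to 1.0 (fully open); "grasp_force": force on a finger pad.
Only numpy, scipy, OpenCV 4.12 (cv2) and the standard library are available. Lean on these libraries where they do the work, as an engineer would, in place of code of your own. Each camera call takes 0.05 s, during which the arm holds its last target. There are 200 camera calls.

TASK

Two grey cast-iron latch housings, a large and a small one, are bolted down on the bench: fit each with its own black hubbed cam wheel and zinc-plated roller arm, the large wheel and the long arm to the large housing, the small wheel and the short arm to the small one. In each, lay the wheel flat in the round chamber with its hub up, then lay the arm level on top with its eye over the hub and its bar out between the two guide lugs, so that the roller overhangs the housing's end. Lower the parts into place rather than dropping them, and leave the pivot pin and the plain guide roller where they lie.

Things in the scene. Friction and masses are not known exactly. Their poses are not given: they have to be found in the camera images.
- housing_large: Large latch housing, cast iron, fixed. Origin: chamber axis, at bench level; +x from chamber to guide lugs, z up. Round chamber 72 mm inside, 88 outside, floor 12 mm up, rim 26. Sill at x = 92 to 108 mm (housing's end), top 26 mm up, between two lugs 34 mm apart, 9 thick, tops 38.5. Neck between is 12 to 18 high. Ears to y = +-62, x = -60, 16 high. Long arm home: its mid at x = 63 mm
- housing_small: Small latch housing, cast iron, fixed. Origin: chamber axis, at bench level; +x from chamber to guide lugs, z up. Round chamber 56 mm inside, 70 outside, floor 12 mm up, rim 26. Sill at x = 72 to 86 mm (housing's end), top 26 mm up, between two lugs 32 mm apart, 9 thick, tops 38.5. Neck between is 12 to 18 high. Ears to y = +-53, x = -51, 16 high. Short arm home: its mid at x = 49 mm
- wheel_large_mid (a point): Large cam wheel, black nylon, loose, about 75 g: disc 60 mm in diameter, 14 mm thick, with a central hub 24 mm in diameter, 40 mm high in all; lies on the bench hub up. This point is on its axis, 20 mm above its underside; z up along the hub. Grip it by the hub (14 to 40 mm above the underside)
- wheel_small_mid (a point): Small cam wheel, black nylon, loose, about 45 g: disc 44 mm in diameter, 14 mm thick, with a central hub 20 mm in diameter, 40 mm high in all; lies on the bench hub up. This point is on its axis, 20 mm above its underside; z up along the hub. Grip it by the hub (14 to 40 mm above the underside)
- roller_arm_long_mid (a point): Long roller arm, zinc-plated steel, loose, about 0.32 kg, flat on the bench: bar 18 mm wide, 12 thick; ring eye at one end, 52 mm outside, 36 mm hole (room for a later bush); dark roller 32 mm in diameter on top of the other end, up to 30.5 mm. This point: on the bar's centre line near its balance point, 6 mm up. +x along the bar to the roller; eye centre at x = -63 mm, roller at +77
- roller_arm_short_mid (a point): Short roller arm, zinc-plated steel, loose, about 0.21 kg, flat on the bench: bar 16 mm wide, 12 thick; ring eye at one end, 44 mm outside, 32 mm hole (room for a later bush); dark roller 28 mm in diameter on top of the other end, up to 30.5 mm. This point: on the bar's centre line near its balance point, 6 mm up. +x along the bar to the roller; eye centre at x = -49 mm, roller at +56
- guide_roller_mid (a point): Bystander, to be left alone: plain black nylon door-guide roller, loose, 50 mm in diameter, 16 mm high, no hub, a steel bearing flush in its middle. This point is at its centre, 8 mm above its underside.
- pivot_pin_mid (a point): Bystander, to be left alone: steel pivot pin lying flat, loose, 12 mm in diameter and 72 mm long, with flat-sided collars 16 mm high at its ends. This point is at its middle, 8 mm up; x along the pin.
Not all that is in view belongs to the job. What is shaped like the part that bears wheel_large_mid but orange or purple is not meant.

How it is judged:
By the outcome, as a careful person would: the job done as asked, in the order asked, and still so for the second after the job is handed in, with the robot touching nothing.
It also fails if it takes over 93 s, if anything falls off the work surface, if the arm or the gripper's body presses on something with over 40 N, if the wrist force passes 120 N, or if a joint passes its speed limit or range.

## Working session

There is one attempt and no reset: what is moved stays moved. The work goes in short steps, Python scripts to look and compute and a shell command to move; the robot and the scene stay as the last step left them, time stands still between calls to the robot, and variables do not carry over. Pictures are saved under pics/ and viewed, at most 17 in all, crops included, and the job is handed in when it is done.

```bash
ls; mkdir -p pics; python3 - <<'E'
from cell import arm
import cv2, numpy as np
s=arm.sense();print(s)
print(arm.hold_point_z)
for n in ("top","side"):
    c=arm.capture(n);cv2.imwrite(f"pics/{n}0.png",c["image"][:,:,::-1]);print(n,c["K"],c["rvec"],c["tvec"])
    np.savez(f"pics/{n}0.npz",**c)
E
```

```text
pics
{'time': 0.0, 'q': array([ 1.20958739e+00,  1.31189519e-01,  1.48926267e+00, -8.78113215e-06,
        1.52297579e+00, -8.54034696e-02]), 'dq': array([-0.00190968, -0.00126324,  0.00020171,  0.00033665,  0.00073909,
        0.00066031]), 'joint_torque': array([ 2.19415895e-03, -5.69411480e+01, -5.00542903e+01, -1.52312591e-04,
        1.52702577e-02, -4.06930553e-06]), 'position': array([0.16318681, 0.57682537, 0.2302366 ]), 'tcp_rot': array([-1.98944207e-04,  1.37465792e-01,  9.90506090e-01, -8.95847686e-04]), 'ft_force': array([ 0.64787985,  0.03446607, -0.18071118]), 'moment': array([-0.02262232,  0.03690367,  0.06291852]), 'grasp_force': 0.0, 'finger_gap': 0.9995008267070291}
0.0187
top [[500.91146163   0.         320.81549383]
 [  0.         500.91146163 193.95165877]
 [  0.           0.           1.        ]] [ 2.14201896 -2.04497179  0.24680236] [-0.03078156  0.52462407  1.01546058]
side [[431.75284742   0.         314.77910111]
 [  0.         431.75284742 199.50861729]
 [  0.           0.           1.        ]] [ 0.43716018 -2.5580557   1.45117529] [0.48521028 0.12465505 0.82267382]
```

View pics/top0.png

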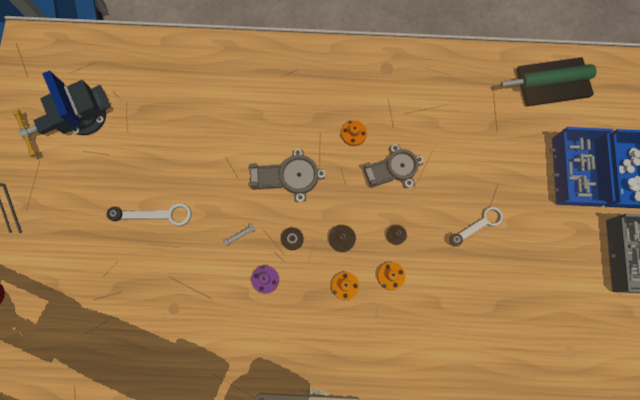

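View pics/side0.png

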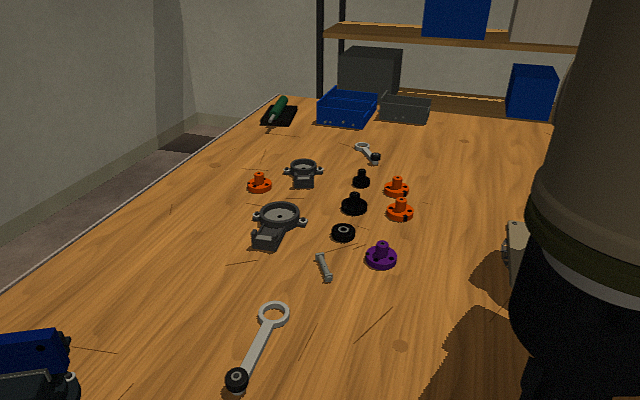

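The black candidates in the top view are (292,238), which has a steel bearing and lies flat in the side view, so it is the guide roller; (342,238), hubbed and bigger, so it is the large wheel; and (397,234), hubbed and smaller, so it is the small wheel. The orange and purple wheels are decoys. I'll confirm this in one crop.

```bash
cat > h.py <<'E'
import cv2, numpy as np
from scipy.spatial.transform import Rotation as R
from cell import arm
def grab(n):
    s=arm.sense(); c=dict(arm.capture(n))
    if n=="wrist":
        q=s["tcp_rot"]; T=np.eye(4); T[:3,:3]=R.from_quat(np.r_[q[1:],q[0]]).as_matrix(); T[:3,3]=s["position"]
        M=T@c["tool_from_camera"]; c["Rw"]=M[:3,:3]; c["o"]=M[:3,3]
    else:
        Rm=cv2.Rodrigues(np.array(c["rvec"]))[0]; c["Rw"]=Rm.T; c["o"]=-Rm.T@np.array(c["tvec"]).ravel()
    return c
def cast(c,uv,z):
    d=c["Rw"]@np.linalg.solve(c["K"],np.array([uv[0],uv[1],1.])); return c["o"]+d*(z-c["o"][2])/d[2]
def proj(c,p):
    x=c["K"]@(c["Rw"].T@(np.array(p)-c["o"])); return x[:2]/x[2]
def save(c,name,box=None,s=1):
    im=c["image"][:,:,::-1]
    if box: x0,y0,x1,y1=box; im=im[y0:y1,x0:x1]
    cv2.imwrite(f"pics/{name}.png",cv2.resize(im,None,fx=s,fy=s,interpolation=cv2.INTER_CUBIC))
def hsv(c): return cv2.cvtColor(c["image"],cv2.COLOR_RGB2HSV)
E
python3 - <<'E'
from h import *
c=grab("top"); save(c,"crop1",(230,110,430,260),4)
print("cam",c["o"].round(3))
for n,uv,z in [("guide",(292,238),.016),("wl",(342,238),.02),("ws",(397,234),.02),("longeye",(179,214),.012),("longroll",(114,214),.03),("sheye",(492,215),.012),("shroll",(456,239),.03),("HL",(299,174),.012),("HLlug",(258,177),.03),("HS",(402,165),.012),("HSlug",(371,174),.03)]:
    print(n,cast(c,uv,z).round(3))
E
```

```text
cam [ 0.272 -0.015  1.11 ]
guide [0.434 0.053 0.016]
wl [ 0.439 -0.057  0.02 ]
ws [ 0.453 -0.178  0.02 ]
longeye [0.477 0.308 0.012]
longroll [0.467 0.445 0.03 ]
sheye [ 0.507 -0.391  0.012]
shroll [ 0.446 -0.304  0.03 ]
HL [0.582 0.046 0.012]
HLlug [0.566 0.136 0.03 ]
HS [ 0.615 -0.189  0.012]
HSlug [ 0.585 -0.116  0.03 ]
```

View pics/crop1.png

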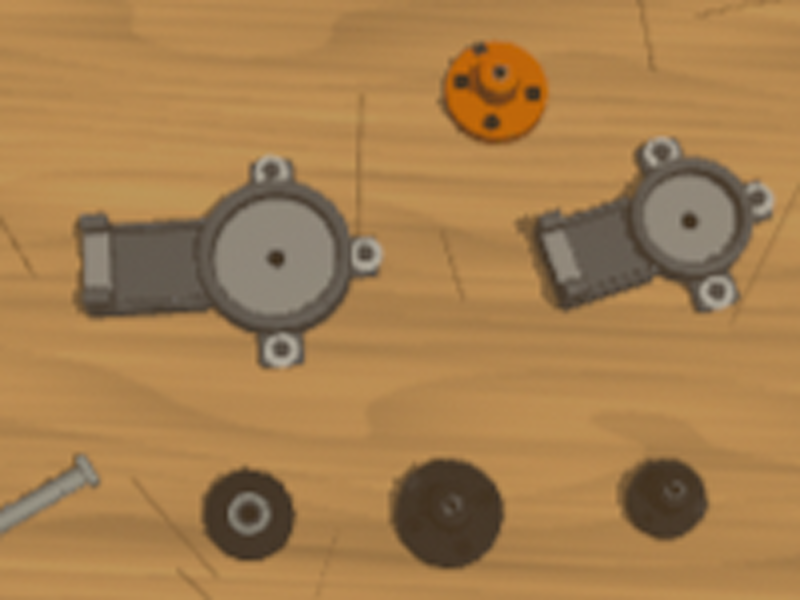

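The crop confirms it. The guide roller with its bearing ring is at (248,513), the large hubbed wheel at (447,512) and the small hubbed wheel at (664,498). Both housings show their ears and sills. Next I'll measure from the top view.

```bash
python3 - <<'E'
from h import *
c=grab("top"); H=hsv(c); 
# wheels: dark disc
dark=((H[...,2]<75)).astype(np.uint8)
n,l,st,ce=cv2.connectedComponentsWithStats(dark)
for i in range(1,n):
    x,y=ce[i]
    if st[i,4]>60 and 90<x<530 and 140<y<260: print("dark",ce[i].round(1),st[i],cast(c,ce[i],.012).round(4))
for n_,uv,z in [("wl hub",(343.25,236.25),.04),("ws hub",(399,232.5),.04),("HL hole",(299.25,174.5),.012),("HL e1",(297.5,152.5),.016),("HL e2",(300.2,197.2),.016),("HL e3",(321.2,173.5),.016),("HL sill",(254,174.7),.026),("HS hole",(402.5,165.2),.012),("HS e1",(395.2,148.2),.016),("HS e2",(409.2,183),.016),("HS e3",(419.5,159.7),.016),("HS sill",(369.7,172.5),.026)]:
    print(n_,cast(c,uv,z).round(4))
zn=((H[...,1]<60)&(H[...,2]>120)).astype(np.uint8)
cs,hi=cv2.findContours(zn,cv2.RETR_CCOMP,cv2.CHAIN_APPROX_NONE)
for k,h in zip(cs,hi[0]):
    a=cv2.contourArea(k)
    if a>60:
        m=cv2.moments(k);u=(m["m10"]/m["m00"],m["m01"]/m["m00"])
        if u[1]<250 and u[0]<530: print("zn hole" if h[3]>=0 else "zn",a,np.round(u,1),cast(c,u,.012).round(4))
p=grab("wrist"); print(p["tool_from_camera"].round(3),p["K"].round(1))
E
```

```text
dark [114.9 213.8] [107 207  15  14 120] [0.4708 0.4512 0.012 ]
dark [341.8 238.3] [330 226  25  26 486] [ 0.4393 -0.0569  0.012 ]
dark [395.3 234.6] [387 226  19  18 233] [ 0.453 -0.175  0.012]
dark [291.9 238.5] [282 228  21  22 260] [0.4335 0.0532 0.012 ]
wl hub [ 0.4395 -0.0589  0.04  ]
ws hub [ 0.4533 -0.1788  0.04  ]
HL hole [0.581  0.0452 0.012 ]
HL e1 [0.632  0.0519 0.016 ]
HL e2 [0.5271 0.0398 0.016 ]
HL e3 [ 0.5845 -0.0047  0.016 ]
HL sill [0.5718 0.1459 0.026 ]
HS hole [ 0.6141 -0.1897  0.012 ]
HS e1 [ 0.6529 -0.1719  0.016 ]
HS e2 [ 0.5715 -0.2045  0.016 ]
HS e3 [ 0.6278 -0.2278  0.016 ]
HS sill [ 0.5891 -0.1138  0.026 ]
zn 100.5 [238.8 234.8] [0.4365 0.1709 0.012 ]
zn 435.5 [484.4 220.9] [ 0.4929 -0.3731  0.012 ]
zn hole 176.0 [492.5 215.8] [ 0.5054 -0.3916  0.012 ]
zn 695.5 [163.4 214.3] [0.4746 0.343  0.012 ]
zn hole 218.5 [178.9 214. ] [0.4769 0.3085 0.012 ]
zn 61.0 [253.6 175.1] [0.5748 0.1489 0.012 ]
zn 626.0 [298.2 173.9] [0.5822 0.0476 0.012 ]
zn 345.5 [401.7 164.3] [ 0.6162 -0.1877  0.012 ]
zn 67.5 [234.6  12.2] [0.9898 0.2282 0.012 ]
zn 10222.5 [373.8  18.9] [ 0.9875 -0.1162  0.012 ]
zn hole 405.0 [486.8  30.6] [ 0.9684 -0.3937  0.012 ]
zn hole 100.5 [182.6   5.3] [1.0028 0.3586 0.012 ]
[[-0.001 -0.947 -0.322  0.082]
 [ 1.    -0.001 -0.    -0.001]
 [-0.    -0.322  0.947 -0.142]
 [ 0.     0.     0.     1.   ]] [[348.4   0.  318.7]
 [  0.  348.4 194.7]
 [  0.    0.    1. ]]
```

```bash
python3 -m inch '[{"dx":0.1,"dy":-0.15},{"dx":0.25,"dy":-0.4},{"dx":0.55,"dy":-1,"dz":-0.1},{"dx":0.55,"dy":-1,"dz":-0.1},{"dx":0.55,"dy":-1,"dz":-0.1},{"dx":0.55,"dy":-1,"dz":-0.1},{"dx":0.55,"dy":-1,"dz":-0.1}]' -1 40
python3 -m inch '[{"dx":0.55,"dy":-1,"dz":-0.1},{"dx":0.55,"dy":-1,"dz":-0.1},{"dx":0.55,"dy":-1,"dz":-0.1},{"dx":0.55,"dy":-1,"dz":-0.1},{"dx":0.55,"dy":-1,"dz":-0.1},{"dx":0.55,"dy":-1,"dz":-0.1}]'
python3 -c "
from cell import arm
s=arm.sense();print(s['time'],s['position'],s['tcp_rot'])"
```

```text
0.25 [0.1632861  0.57708703 0.23079306] [-8.89811837e-05  1.37454945e-01  9.90507920e-01 -4.35737618e-04]$[0]: bad value
$[0]: bad value
```

```bash
python3 -m inch '[{"dx":0.1,"dy":-0.15,"dz":0,"rx":0,"ry":0,"rz":0},{"dx":0.55,"dy":-1,"dz":-0.1,"rx":0,"ry":0,"rz":0},{"dx":0.55,"dy":-1,"dz":-0.1,"rx":0,"ry":0,"rz":0},{"dx":0.55,"dy":-1,"dz":-0.1,"rx":0,"ry":0,"rz":0},{"dx":0.55,"dy":-1,"dz":-0.1,"rx":0,"ry":0,"rz":0},{"dx":0.55,"dy":-1,"dz":-0.1,"rx":0,"ry":0,"rz":0},{"dx":0.55,"dy":-1,"dz":-0.1,"rx":0,"ry":0,"rz":0}]' -1 40
```

```text
time: 0.95
position: [0.3026, 0.3234, 0.2056]
tcp_rot: [0.0, 0.14, 0.99, -0.001]
ft_force: [-0.0, 1.0, -0.1]
finger_gap: 0.995
grasp_force: 0.0
```

```bash
python3 -m inch '[{"dx":0.55,"dy":-1,"dz":0,"rx":0,"ry":0,"rz":0},{"dx":0.55,"dy":-1,"dz":0,"rx":0,"ry":0,"rz":0},{"dx":0.55,"dy":-1,"dz":0,"rx":0,"ry":0,"rz":0},{"dx":0.55,"dy":-1,"dz":0,"rx":0,"ry":0,"rz":0},{"dx":0.55,"dy":-1,"dz":0,"rx":0,"ry":0,"rz":0},{"dx":0.55,"dy":-1,"dz":0,"rx":0,"ry":0,"rz":0}]'
python3 -m inch '[{"dx":0,"dy":-0.55,"dz":-0.2,"rx":0,"ry":0,"rz":0},{"dx":0,"dy":-0.55,"dz":-0.2,"rx":0,"ry":0,"rz":0},{"dx":0,"dy":-0.55,"dz":-0.2,"rx":0,"ry":0,"rz":0},{"dx":0,"dy":-0.55,"dz":-0.2,"rx":0,"ry":0,"rz":0}]'
python3 - <<'E'
from h import *
c=grab("wrist"); save(c,"w1"); print(proj(c,(.4393,-.058,.04)),proj(c,(.4393,-.058,.014)),proj(c,(.5805,.0455,.012)))
print(arm.sense()["position"])
np.savez("pics/w1.npz",**c)
E
```

```text
time: 1.55
position: [0.4395, 0.0751, 0.2066]
tcp_rot: [0.001, 0.138, 0.99, -0.0]
ft_force: [0.5, 0.9, -0.0]
finger_gap: 0.996
grasp_force: 0.0
time: 1.95
position: [0.4369, -0.064, 0.154]
tcp_rot: [-0.002, 0.14, 0.99, -0.001]
ft_force: [-0.5, 0.6, -0.4]
finger_gap: 0.997
grasp_force: 0.0
[328.0094     189.58282131] [327.27309273 180.17051137] [472.80074505 288.09102509]
[ 0.43747291 -0.06190699  0.15506062]
```

View pics/w1.png

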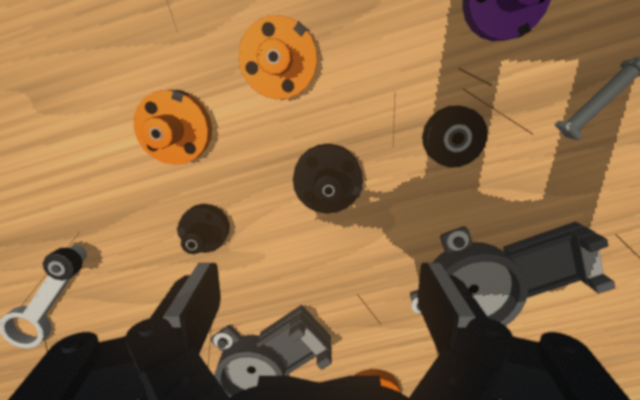

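The hub at (328,190), the disc at (328,179) and the chamber hole at (473,289) all match the predicted projections within about 1 px. I'll descend and grip the large wheel.

```bash
python3 -m inch '[{"dx":0.005,"dy":0.01,"dz":-0.2,"rx":0,"ry":0,"rz":0},{"dx":0.005,"dy":0.01,"dz":-0.4,"rx":0,"ry":0,"rz":0},{"dx":0.005,"dy":0.01,"dz":-0.5,"rx":0,"ry":0,"rz":0},{"dx":0.005,"dy":0.01,"dz":-0.55,"rx":0,"ry":0,"rz":0},{"dx":0.005,"dy":0.01,"dz":-0.55,"rx":0,"ry":0,"rz":0},{"dx":0.005,"dy":0.01,"dz":-0.55,"rx":0,"ry":0,"rz":0}]'
python3 -m inch '[{"dx":0,"dy":0,"dz":0,"rx":0,"ry":0,"rz":0},{"dx":0,"dy":0,"dz":0,"rx":0,"ry":0,"rz":0},{"dx":0,"dy":0,"dz":0,"rx":0,"ry":0,"rz":0},{"dx":0,"dy":0,"dz":0,"rx":0,"ry":0,"rz":0},{"dx":0,"dy":0,"dz":0,"rx":0,"ry":0,"rz":0},{"dx":0,"dy":0,"dz":0,"rx":0,"ry":0,"rz":0},{"dx":0,"dy":0,"dz":0,"rx":0,"ry":0,"rz":0},{"dx":0,"dy":0,"dz":0,"rx":0,"ry":0,"rz":0},{"dx":0,"dy":0,"dz":0,"rx":0,"ry":0,"rz":0},{"dx":0,"dy":0,"dz":0,"rx":0,"ry":0,"rz":0}]' 1 40
```

```text
time: 2.6
position: [0.4411, -0.0573, 0.0204]
tcp_rot: [0.001, 0.137, 0.991, -0.0]
ft_force: [0.3, -0.4, 0.4]
finger_gap: 1.002
grasp_force: 0.0
time: 3.6
position: [0.4401, -0.0578, 0.0195]
tcp_rot: [0.0, 0.138, 0.99, -0.0]
ft_force: [-2.1, 0.8, 6.3]
finger_gap: 0.262
grasp_force: 39.0
```

```bash
python3 -m inch '[{"dx":0,"dy":0,"dz":0.05,"rx":0,"ry":0,"rz":0},{"dx":0,"dy":0,"dz":0.15,"rx":0,"ry":0,"rz":0},{"dx":0.05,"dy":0.04,"dz":0.3,"rx":0,"ry":0,"rz":0},{"dx":0.15,"dy":0.11,"dz":0.35,"rx":0,"ry":0,"rz":0},{"dx":0.25,"dy":0.18,"dz":0.35,"rx":0,"ry":0,"rz":0},{"dx":0.35,"dy":0.26,"dz":0.35,"rx":0,"ry":0,"rz":0},{"dx":0.45,"dy":0.33,"dz":0.35,"rx":0,"ry":0,"rz":0},{"dx":0.53,"dy":0.39,"dz":0.35,"rx":0,"ry":0,"rz":0},{"dx":0.565,"dy":0.414,"dz":0.35,"rx":0,"ry":0,"rz":0},{"dx":0.565,"dy":0.414,"dz":0.35,"rx":0,"ry":0,"rz":0}]'
python3 - <<'E'
from h import *
s=arm.sense();print(s["position"],s["finger_gap"],s["grasp_force"])
c=grab("wrist"); save(c,"w2",(120,50,620,400),1.6)
for p in [(.5805,.0455,.026),(.5805,.0455,.04)]: print(proj(c,p))
t=grab("top"); save(t,"t2",(220,110,420,260),4)
E
```

```text
time: 4.6
position: [0.5813, 0.0464, 0.1065]
tcp_rot: [-0.0, 0.137, 0.991, -0.0]
ft_force: [0.4, -0.2, -2.0]
finger_gap: 0.266
grasp_force: 39.4
[0.58129126 0.04636513 0.10652041] 0.2658259965052429 39.37748372554779
[317.97369831 202.58476897]
[317.93336259 210.06993211]
```

View pics/w2.png

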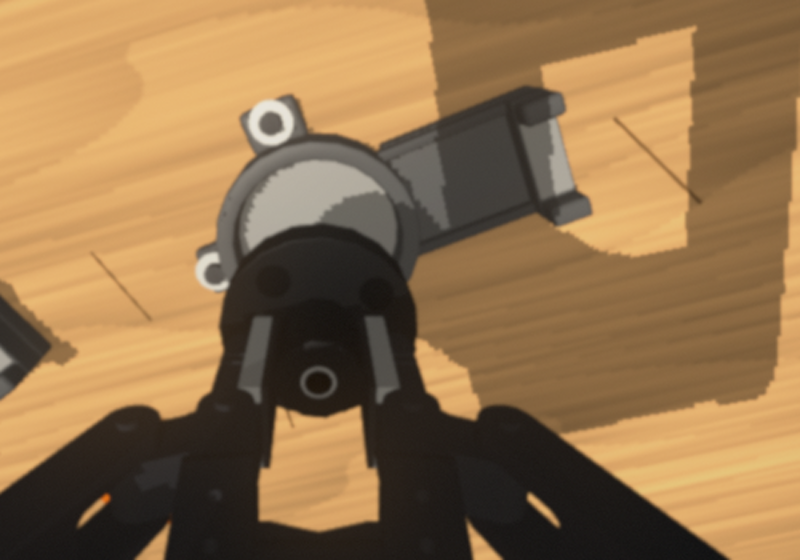

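```bash
python3 -m inch '[{"dx":0,"dy":0,"dz":-0.06,"rx":0,"ry":0,"rz":0},{"dx":0,"dy":0,"dz":-0.14,"rx":0,"ry":0,"rz":0},{"dx":0,"dy":0,"dz":-0.21,"rx":0,"ry":0,"rz":0},{"dx":0,"dy":0,"dz":-0.25,"rx":0,"ry":0,"rz":0},{"dx":0,"dy":0,"dz":-0.275,"rx":0,"ry":0,"rz":0},{"dx":0,"dy":0,"dz":-0.285,"rx":0,"ry":0,"rz":0},{"dx":0,"dy":0,"dz":-0.292,"rx":0,"ry":0,"rz":0},{"dx":0,"dy":0,"dz":-0.298,"rx":0,"ry":0,"rz":0},{"dx":0,"dy":0,"dz":-0.3,"rx":0,"ry":0,"rz":0},{"dx":0,"dy":0,"dz":-0.3,"rx":0,"ry":0,"rz":0}]'
```

```text
time: 5.7
position: [0.5812, 0.0459, 0.0317]
tcp_rot: [0.0, 0.137, 0.991, 0.0]
ft_force: [-0.3, 0.6, -1.1]
finger_gap: 0.264
grasp_force: 39.4
```

```bash
python3 -m inch '[{"dx":0,"dy":0,"dz":-0.003,"rx":0,"ry":0,"rz":0},{"dx":0,"dy":0,"dz":-0.005,"rx":0,"ry":0,"rz":0},{"dx":0,"dy":0,"dz":-0.005,"rx":0,"ry":0,"rz":0}]'
```

```text
time: 6.0
position: [0.5813, 0.0459, 0.0315]
tcp_rot: [0.0, 0.137, 0.991, 0.0]
ft_force: [-5.6, 0.2, 9.1]
finger_gap: 0.266
grasp_force: 40.4
```

```bash
python3 -m inch '[{"dx":0,"dy":0,"dz":0,"rx":0,"ry":0,"rz":0},{"dx":0,"dy":0,"dz":0,"rx":0,"ry":0,"rz":0},{"dx":0,"dy":0,"dz":0,"rx":0,"ry":0,"rz":0},{"dx":0,"dy":0,"dz":0,"rx":0,"ry":0,"rz":0},{"dx":0,"dy":0,"dz":0.1,"rx":0,"ry":0,"rz":0},{"dx":0,"dy":0,"dz":0.3,"rx":0,"ry":0,"rz":0},{"dx":0,"dy":0,"dz":0.5,"rx":0,"ry":0,"rz":0},{"dx":0,"dy":0,"dz":0.6,"rx":0,"ry":0,"rz":0},{"dx":0,"dy":0,"dz":0.6,"rx":0,"ry":0,"rz":0}]' -1
python3 - <<'E'
from h import *
print(arm.sense()["position"],arm.sense()["q"])
c=grab("wrist"); save(c,"w3",(120,50,620,400),1.6)
for p in [(.5805,.0455,.026),(.5805,.0455,.052)]: print(proj(c,p))
E
```

```text
time: 6.9
position: [0.5841, 0.0458, 0.1862]
tcp_rot: [0.005, 0.137, 0.991, 0.001]
ft_force: [-0.1, 0.1, 0.3]
finger_gap: 1.002
grasp_force: 0.0
[0.5841378  0.04583783 0.18617627] [-9.19351825e-03  1.07887899e-01  1.59526678e+00  1.68802377e-05
  1.42879598e+00 -1.30426069e+00]
[317.36654611 167.33315989]
[317.33857177 175.45771048]
```

View pics/w3.png

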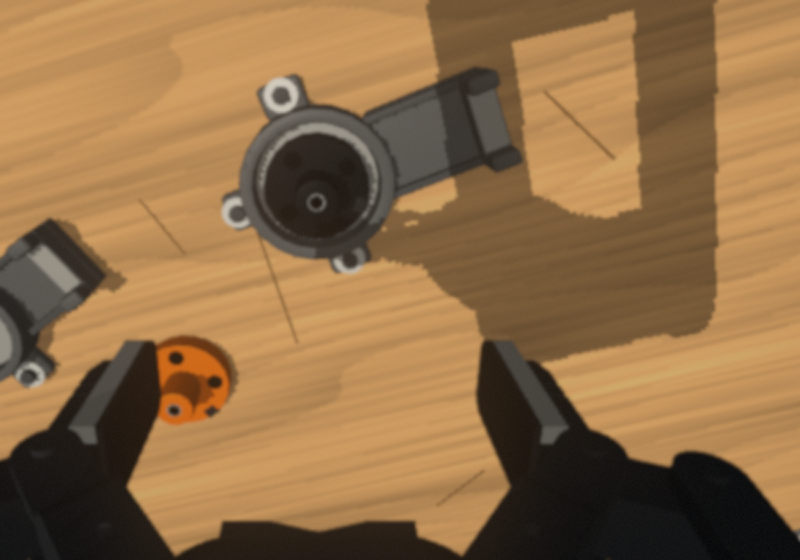

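The wheel is seated concentrically: its hub at (316,202) in the crop matches the chamber axis. Next is the long arm.

```bash
python3 -m inch '[{"dx":-0.05,"dy":0.1,"dz":0,"rx":0,"ry":0,"rz":-0.02},{"dx":-0.1,"dy":0.25,"dz":0,"rx":0,"ry":0,"rz":-0.04},{"dx":-0.3,"dy":1,"dz":0,"rx":0,"ry":0,"rz":-0.195},{"dx":-0.3,"dy":1,"dz":0,"rx":0,"ry":0,"rz":-0.195},{"dx":-0.432,"dy":1,"dz":0,"rx":0,"ry":0,"rz":-0.195},{"dx":-0.432,"dy":1,"dz":0,"rx":0,"ry":0,"rz":-0.195},{"dx":-0.432,"dy":1,"dz":0,"rx":0,"ry":0,"rz":-0.195},{"dx":-0.432,"dy":1,"dz":0,"rx":0,"ry":0,"rz":-0.195},{"dx":-0.432,"dy":1,"dz":0,"rx":0,"ry":0,"rz":-0.195},{"dx":-0.432,"dy":1,"dz":0,"rx":0,"ry":0,"rz":-0.195}]'
python3 -m inch '[{"dx":0,"dy":0.15,"dz":0,"rx":0,"ry":0,"rz":0},{"dx":0,"dy":0.303,"dz":-0.05,"rx":0,"ry":0,"rz":0},{"dx":0,"dy":0.303,"dz":-0.05,"rx":0,"ry":0,"rz":0},{"dx":0,"dy":0.303,"dz":-0.05,"rx":0,"ry":0,"rz":0}]'
python3 - <<'E'
from h import *
s=arm.sense();print(s["position"],s["q"][5])
c=grab("wrist"); save(c,"w4")
d=np.array([np.cos(np.radians(94)),np.sin(np.radians(94)),0])
e=np.array([.477,.3085,.012])
print("eye",proj(c,e),"mid",proj(c,e+.063*d),"roll",proj(c,e+.14*d+[0,0,.0185]))
np.savez("pics/w4.npz",**c)
H=hsv(c);zn=((H[...,1]<60)&(H[...,2]>110)).astype(np.uint8)
cs,hi=cv2.findContours(zn,cv2.RETR_CCOMP,cv2.CHAIN_APPROX_NONE)
for k,h in zip(cs,hi[0]):
    a=cv2.contourArea(k)
    if a>200: m=cv2.moments(k);u=(m["m10"]/m["m00"],m["m01"]/m["m00"]);print(h[3]>=0,a,np.round(u,1),cast(c,u,.012).round(4))
E
```

```text
time: 7.95
position: [0.4716, 0.2956, 0.1778]
tcp_rot: [-0.001, 0.682, 0.731, -0.002]
ft_force: [0.2, -0.4, -0.8]
finger_gap: 0.999
grasp_force: 0.0
time: 8.35
position: [0.4719, 0.3714, 0.1654]
tcp_rot: [-0.0, 0.681, 0.733, -0.002]
ft_force: [0.6, 0.5, 0.0]
finger_gap: 1.002
grasp_force: 0.0
[0.47188246 0.3713506  0.16541963] 0.5076762671151743
eye [318.95067041 239.45497366] mid [319.20425904 174.62787483] roll [319.58309823  83.11578679]
False 348.0 [268.5 350.6] [0.4333 0.1749 0.012 ]
False 4060.0 [319.3 198.7] [0.4743 0.349  0.012 ]
True 1061.0 [318.7 237.8] [0.4766 0.3102 0.012 ]
```

View pics/w4.png

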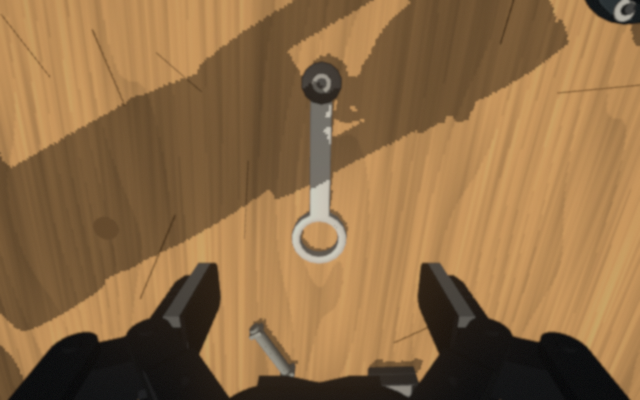

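```bash
python3 -m inch '[{"dx":0,"dy":0.005,"dz":-0.1,"rx":0,"ry":0,"rz":0},{"dx":0,"dy":0.005,"dz":-0.25,"rx":0,"ry":0,"rz":0},{"dx":0,"dy":0.005,"dz":-0.42,"rx":0,"ry":0,"rz":0},{"dx":0,"dy":0.005,"dz":-0.55,"rx":0,"ry":0,"rz":0},{"dx":0,"dy":0.005,"dz":-0.62,"rx":0,"ry":0,"rz":0},{"dx":0,"dy":0.005,"dz":-0.655,"rx":0,"ry":0,"rz":0},{"dx":0,"dy":0.005,"dz":-0.655,"rx":0,"ry":0,"rz":0}]'
python3 -m inch '[{"dx":0,"dy":0,"dz":0,"rx":0,"ry":0,"rz":0},{"dx":0,"dy":0,"dz":0,"rx":0,"ry":0,"rz":0},{"dx":0,"dy":0,"dz":0,"rx":0,"ry":0,"rz":0},{"dx":0,"dy":0,"dz":0,"rx":0,"ry":0,"rz":0},{"dx":0,"dy":0,"dz":0,"rx":0,"ry":0,"rz":0},{"dx":0,"dy":0,"dz":0,"rx":0,"ry":0,"rz":0},{"dx":0,"dy":0,"dz":0,"rx":0,"ry":0,"rz":0},{"dx":0,"dy":0,"dz":0,"rx":0,"ry":0,"rz":0},{"dx":0,"dy":0,"dz":0,"rx":0,"ry":0,"rz":0}]' 1 70
```

```text
time: 9.1
position: [0.4724, 0.3715, 0.0028]
tcp_rot: [-0.0, 0.682, 0.731, -0.001]
ft_force: [0.4, 0.1, -0.4]
finger_gap: 0.999
grasp_force: 0.0
time: 10.0
position: [0.4734, 0.3733, 0.0047]
tcp_rot: [0.0, 0.682, 0.731, 0.001]
ft_force: [-1.2, -0.8, 5.8]
finger_gap: 0.178
grasp_force: 69.3
```

```bash
python3 -m inch '[{"dx":0,"dy":0,"dz":0.04,"rx":0,"ry":0,"rz":0},{"dx":0,"dy":0,"dz":0.12,"rx":0,"ry":0,"rz":0},{"dx":0,"dy":0,"dz":0.24,"rx":0,"ry":0,"rz":0},{"dx":0.02,"dy":-0.06,"dz":0.36,"rx":0,"ry":0,"rz":0},{"dx":0.06,"dy":-0.16,"dz":0.4,"rx":0,"ry":0,"rz":0},{"dx":0.11,"dy":-0.28,"dz":0.4,"rx":0,"ry":0,"rz":0},{"dx":0.16,"dy":-0.41,"dz":0.4,"rx":0,"ry":0,"rz":0.0055},{"dx":0.21,"dy":-0.54,"dz":0.4,"rx":0,"ry":0,"rz":0.0055},{"dx":0.26,"dy":-0.67,"dz":0.4,"rx":0,"ry":0,"rz":0.0055},{"dx":0.31,"dy":-0.8,"dz":0.4,"rx":0,"ry":0,"rz":0.0055}]'
python3 -m inch '[{"dx":0.04,"dy":-0.1,"dz":0,"rx":0,"ry":0,"rz":0},{"dx":0.07,"dy":-0.18,"dz":0,"rx":0,"ry":0,"rz":0},{"dx":0.09,"dy":-0.24,"dz":0,"rx":0,"ry":0,"rz":0},{"dx":0.096,"dy":-0.257,"dz":0,"rx":0,"ry":0,"rz":0},{"dx":0.096,"dy":-0.257,"dz":0,"rx":0,"ry":0,"rz":0},{"dx":0.096,"dy":-0.257,"dz":0,"rx":0,"ry":0,"rz":0}]'
python3 - <<'E'
from h import *
s=arm.sense();print(s["position"],s["finger_gap"])
c=grab("wrist"); save(c,"w5",(120,50,620,400),1.6); np.savez("pics/w5.npz",**c)
print("chamber rim/hubtop",proj(c,(.5805,.0455,.026)),proj(c,(.5805,.0455,.052)))
c2=grab("side"); save(c2,"s5",(200,120,440,300),3.3)
E
```

```text
time: 11.0
position: [0.5501, 0.1714, 0.1036]
tcp_rot: [-0.0, 0.669, 0.743, -0.0]
ft_force: [1.4, -0.3, -2.8]
finger_gap: 0.181
grasp_force: 68.9
time: 11.6
position: [0.5739, 0.1095, 0.1036]
tcp_rot: [-0.0, 0.669, 0.743, -0.0]
ft_force: [-0.4, 0.9, -2.4]
finger_gap: 0.178
grasp_force: 68.9
[0.57391117 0.10945106 0.1036165 ] 0.17837872303737773
chamber rim/hubtop [317.80659581 287.28760546] [317.7447409  309.78051834]
```

View pics/w5.png

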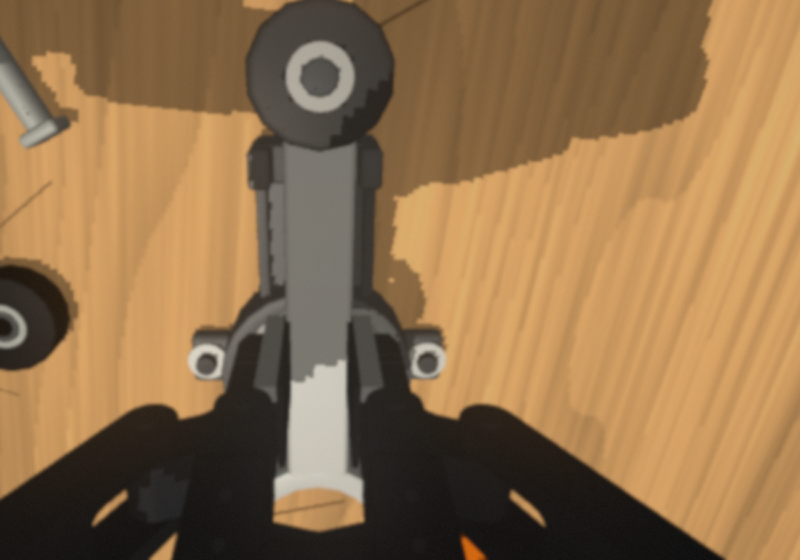

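View pics/s5.png

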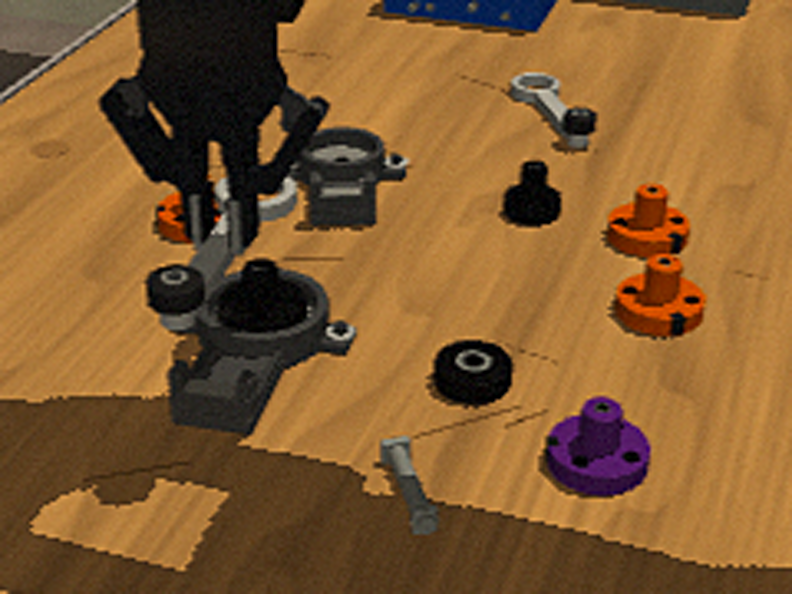

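```bash
python3 - <<'E'
from h import *
c=dict(np.load("pics/w5.npz")); print(cast(c,(320,97.5),.1305), "want .5663 .1848")
E
python3 -m inch '[{"dx":0,"dy":0,"dz":-0.06,"rx":0,"ry":0,"rz":0},{"dx":0,"dy":0,"dz":-0.12,"rx":0,"ry":0,"rz":0},{"dx":0,"dy":0,"dz":-0.16,"rx":0,"ry":0,"rz":0},{"dx":0,"dy":0,"dz":-0.16,"rx":0,"ry":0,"rz":0}]'
```

```text
[0.56693612 0.18472225 0.1305    ] want .5663 .1848
time: 12.1
position: [0.5719, 0.1085, 0.0603]
tcp_rot: [-0.002, 0.669, 0.743, -0.002]
ft_force: [-0.9, -0.8, -3.2]
finger_gap: 0.177
grasp_force: 68.8
```

```bash
python3 -m inch '[{"dx":0,"dy":0,"dz":-0.03,"rx":0,"ry":0,"rz":0},{"dx":0,"dy":0,"dz":-0.06,"rx":0,"ry":0,"rz":0},{"dx":0,"dy":0,"dz":-0.085,"rx":0,"ry":0,"rz":0},{"dx":0,"dy":0,"dz":-0.105,"rx":0,"ry":0,"rz":0},{"dx":0,"dy":0,"dz":-0.12,"rx":0,"ry":0,"rz":0},{"dx":0,"dy":0,"dz":-0.127,"rx":0,"ry":0,"rz":0},{"dx":0,"dy":0,"dz":-0.132,"rx":0,"ry":0,"rz":0},{"dx":0,"dy":0,"dz":-0.132,"rx":0,"ry":0,"rz":0}]'
```

```text
time: 12.9
position: [0.5746, 0.1086, 0.031]
tcp_rot: [0.0, 0.669, 0.743, 0.0]
ft_force: [0.7, -0.0, -3.6]
finger_gap: 0.181
grasp_force: 68.9
```

```bash
python3 -m inch '[{"dx":0,"dy":0,"dz":-0.004,"rx":0,"ry":0,"rz":0},{"dx":0,"dy":0,"dz":-0.006,"rx":0,"ry":0,"rz":0},{"dx":0,"dy":0,"dz":-0.006,"rx":0,"ry":0,"rz":0}]'
```

```text
time: 13.2
position: [0.5748, 0.1086, 0.0307]
tcp_rot: [0.0, 0.669, 0.743, 0.0]
ft_force: [-5.4, -0.5, 6.5]
finger_gap: 0.182
grasp_force: 70.1
```

```bash
python3 -m inch '[{"dx":0,"dy":0,"dz":0,"rx":0,"ry":0,"rz":0},{"dx":0,"dy":0,"dz":0,"rx":0,"ry":0,"rz":0},{"dx":0,"dy":0,"dz":0,"rx":0,"ry":0,"rz":0},{"dx":0,"dy":0,"dz":0,"rx":0,"ry":0,"rz":0},{"dx":0,"dy":0,"dz":0.05,"rx":0,"ry":0,"rz":0},{"dx":0,"dy":0,"dz":0.2,"rx":0,"ry":0,"rz":0},{"dx":0,"dy":0,"dz":0.4,"rx":0,"ry":0,"rz":0},{"dx":0,"dy":0,"dz":0.6,"rx":0,"ry":0,"rz":0},{"dx":0,"dy":0,"dz":0.6,"rx":0,"ry":0,"rz":0},{"dx":0,"dy":0,"dz":0.6,"rx":0,"ry":0,"rz":0}]' -1 40
python3 - <<'E'
from h import *
s=arm.sense();print(s["position"],s["tcp_rot"],s["q"])
c=grab("wrist"); save(c,"w6",(120,50,620,400),1.6)
u=np.array([-.101,.995,0])
o=np.array([.5805,.0455,0])
print("eye@38",proj(c,o+[0,0,.038]),"hubtop",proj(c,o+[0,0,.052]),"roller",proj(c,o+.14*u+[0,0,.0565]))
E
```

```text
time: 14.2
position: [0.576, 0.1088, 0.1826]
tcp_rot: [0.002, 0.669, 0.743, 0.002]
ft_force: [-0.4, 0.1, -2.0]
finger_gap: 1.0
grasp_force: 0.0
[0.57599012 0.10876645 0.18259641] [0.00182028 0.66926562 0.74301828 0.00201207] [ 9.91678273e-02  1.14972056e-01  1.59425186e+00  1.65084852e-05
  1.42694222e+00 -5.18423030e-03]
eye@38 [314.82623579 244.39798395] hubtop [314.76738688 251.69559426] roller [314.51855492  84.12516221]
```

View pics/w6.png

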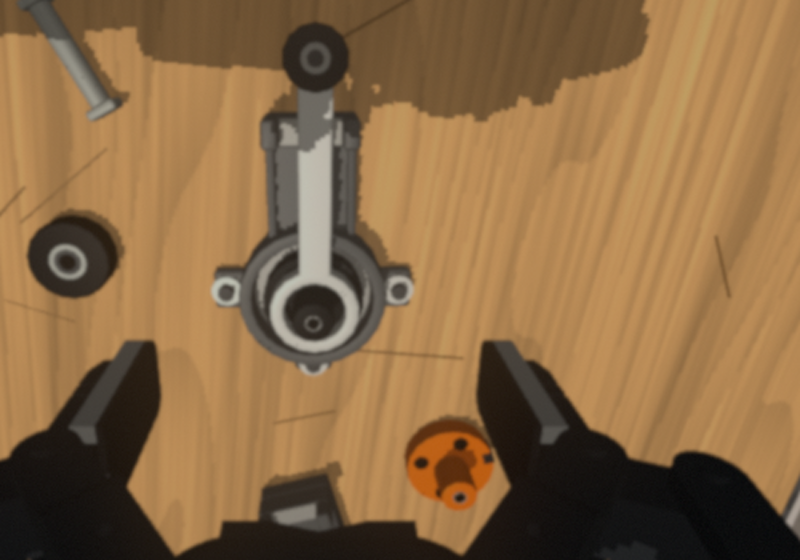

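The long arm is seated, with the eye around the hub at (313,315), the bar between the lugs and the roller overhanging at (315,58). On to the small wheel.

```bash
python3 -m inch '[{"dx":-0.05,"dy":-0.1,"dz":0,"rx":0,"ry":0,"rz":0.01},{"dx":-0.12,"dy":-0.25,"dz":0,"rx":0,"ry":0,"rz":0.04},{"dx":-0.2,"dy":-0.42,"dz":0,"rx":0,"ry":0,"rz":0.04},{"dx":-0.27,"dy":-0.6,"dz":0,"rx":0,"ry":0,"rz":0.04},{"dx":-0.34,"dy":-0.78,"dz":0,"rx":0,"ry":0,"rz":0.04},{"dx":-0.42,"dy":-0.95,"dz":0,"rx":0,"ry":0,"rz":0.04},{"dx":-0.483,"dy":-1,"dz":0,"rx":0,"ry":0,"rz":0.04}]' -0.4
python3 -m inch '[{"dx":0,"dy":-0.147,"dz":-0.1,"rx":0,"ry":0,"rz":0},{"dx":0,"dy":-0.147,"dz":-0.1,"rx":0,"ry":0,"rz":0},{"dx":0,"dy":-0.147,"dz":-0.1,"rx":0,"ry":0,"rz":0},{"dx":0,"dy":-0.147,"dz":-0.1,"rx":0,"ry":0,"rz":0}]'
python3 - <<'E'
from h import *
s=arm.sense();print(s["position"],s["tcp_rot"])
c=grab("wrist"); save(c,"w7",(120,50,620,400),1.6)
print("hubtop",proj(c,(.4533,-.1788,.04)),"disc",proj(c,(.4533,-.1788,.014)))
H=hsv(c);n,l,st,ce=cv2.connectedComponentsWithStats((H[...,2]<75).astype(np.uint8))
for i in range(1,n):
    if st[i,4]>300: print(ce[i].round(1),st[i])
E
```

```text
time: 14.95
position: [0.451, -0.1442, 0.1773]
tcp_rot: [-0.002, 0.572, 0.82, -0.001]
ft_force: [-0.1, 0.1, 0.2]
finger_gap: 0.7
grasp_force: 0.0
time: 15.35
position: [0.4533, -0.1774, 0.1537]
tcp_rot: [-0.001, 0.571, 0.821, 0.0]
ft_force: [0.4, -0.7, 0.5]
finger_gap: 0.7
grasp_force: 0.0
[ 0.4533074  -0.17735122  0.15369168] [-8.52743807e-04  5.70784138e-01  8.21099711e-01  6.81130397e-05]
hubtop [317.60716007 190.32258959] disc [317.68604319 180.81385599]
[580.3  11.1] [ 537    0  100   40 1705]
[318.8 176.5] [ 295  153   49   50 1806]
[479.1 195.7] [ 423  154  114  114 2724]
[496.  267.6] [456 231  64  55 806]
[318.1 353.4] [   39   255   560   145 33248]
```

View pics/w7.png

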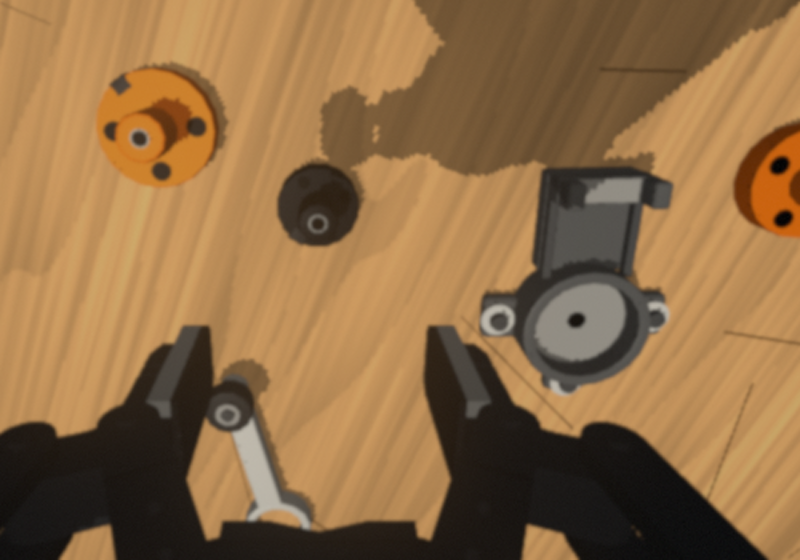

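```bash
python3 -m inch '[{"dx":0,"dy":0,"dz":-0.15,"rx":0,"ry":0,"rz":0},{"dx":0,"dy":0,"dz":-0.32,"rx":0,"ry":0,"rz":0},{"dx":0,"dy":0,"dz":-0.46,"rx":0,"ry":0,"rz":0},{"dx":0,"dy":0,"dz":-0.534,"rx":0,"ry":0,"rz":0},{"dx":0,"dy":0,"dz":-0.534,"rx":0,"ry":0,"rz":0},{"dx":0,"dy":0,"dz":-0.534,"rx":0,"ry":0,"rz":0}]'
python3 -m inch '[{"dx":0,"dy":0,"dz":0,"rx":0,"ry":0,"rz":0},{"dx":0,"dy":0,"dz":0,"rx":0,"ry":0,"rz":0},{"dx":0,"dy":0,"dz":0,"rx":0,"ry":0,"rz":0},{"dx":0,"dy":0,"dz":0,"rx":0,"ry":0,"rz":0},{"dx":0,"dy":0,"dz":0,"rx":0,"ry":0,"rz":0},{"dx":0,"dy":0,"dz":0,"rx":0,"ry":0,"rz":0},{"dx":0,"dy":0,"dz":0,"rx":0,"ry":0,"rz":0},{"dx":0,"dy":0,"dz":0,"rx":0,"ry":0,"rz":0}]' 1 40
```

```text
time: 16.0
position: [0.4542, -0.1776, 0.0215]
tcp_rot: [0.0, 0.57, 0.821, 0.0]
ft_force: [-0.1, 0.5, 0.4]
finger_gap: 0.7
grasp_force: 0.0
time: 16.8
position: [0.4548, -0.1787, 0.0225]
tcp_rot: [0.001, 0.571, 0.821, 0.0]
ft_force: [-0.5, 0.7, 6.3]
finger_gap: 0.21
grasp_force: 38.9
```

```bash
python3 -m inch '[{"dx":0,"dy":0,"dz":0.05,"rx":0,"ry":0,"rz":0},{"dx":0,"dy":0,"dz":0.15,"rx":0,"ry":0,"rz":0},{"dx":0.05,"dy":0,"dz":0.3,"rx":0,"ry":0,"rz":0},{"dx":0.17,"dy":-0.01,"dz":0.35,"rx":0,"ry":0,"rz":0},{"dx":0.3,"dy":-0.02,"dz":0.35,"rx":0,"ry":0,"rz":0},{"dx":0.42,"dy":-0.03,"dz":0.35,"rx":0,"ry":0,"rz":0},{"dx":0.53,"dy":-0.04,"dz":0.35,"rx":0,"ry":0,"rz":0},{"dx":0.6,"dy":-0.042,"dz":0.35,"rx":0,"ry":0,"rz":0},{"dx":0.636,"dy":-0.042,"dz":0.35,"rx":0,"ry":0,"rz":0},{"dx":0.636,"dy":-0.042,"dz":0.35,"rx":0,"ry":0,"rz":0}]'
python3 - <<'E'
from h import *
s=arm.sense();print(s["position"],s["grasp_force"])
c=grab("wrist"); save(c,"w8",(120,50,620,400),1.6); np.savez("pics/w8.npz",**c)
u=np.array([np.cos(np.radians(110)),np.sin(np.radians(110)),0]);v=np.array([-u[1],u[0],0]);o=np.array([.613,-.189,0])
pt=lambda a,b,z:((proj(c,o+a*u+b*v+[0,0,z])-[120,50])*1.6).round(0)
for a in(-1,0,1): pass
print("rim pts",[pt(.035*np.cos(t),.035*np.sin(t),.026) for t in(0,1.57,-1.57,3.14)],"lugs",pt(.079,.0205,.0385),pt(.079,-.0205,.0385),"wheel",pt(0,0,.12))
E
```

```text
time: 17.8
position: [0.6133, -0.1886, 0.1089]
tcp_rot: [0.0, 0.571, 0.821, 0.0]
ft_force: [-0.0, -0.0, -1.2]
finger_gap: 0.216
grasp_force: 39.2
[ 0.61328541 -0.1885908   0.10889493] 39.20888900756836
rim pts [array([316., 164.]), array([235., 243.]), array([397., 244.]), array([315., 317.])] lugs [261.  51.] [373.  52.] wheel [315. 363.]
```

View pics/w8.png

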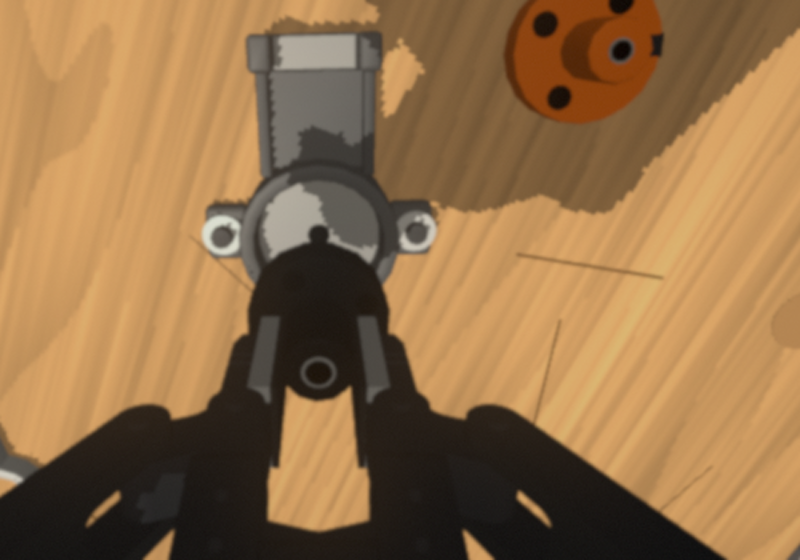

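```bash
python3 -m inch '[{"dx":0,"dy":0.004,"dz":-0.06,"rx":0,"ry":0,"rz":0},{"dx":0,"dy":0.004,"dz":-0.14,"rx":0,"ry":0,"rz":0},{"dx":0,"dy":0.004,"dz":-0.21,"rx":0,"ry":0,"rz":0},{"dx":0,"dy":0.004,"dz":-0.25,"rx":0,"ry":0,"rz":0},{"dx":0,"dy":0.004,"dz":-0.275,"rx":0,"ry":0,"rz":0},{"dx":0,"dy":0.004,"dz":-0.285,"rx":0,"ry":0,"rz":0},{"dx":0,"dy":0.004,"dz":-0.292,"rx":0,"ry":0,"rz":0},{"dx":0,"dy":0.004,"dz":-0.298,"rx":0,"ry":0,"rz":0},{"dx":0,"dy":0.004,"dz":-0.3,"rx":0,"ry":0,"rz":0},{"dx":0,"dy":0.004,"dz":-0.3,"rx":0,"ry":0,"rz":0}]'
python3 -m inch '[{"dx":0,"dy":0,"dz":-0.003,"rx":0,"ry":0,"rz":0},{"dx":0,"dy":0,"dz":-0.005,"rx":0,"ry":0,"rz":0},{"dx":0,"dy":0,"dz":-0.005,"rx":0,"ry":0,"rz":0}]'
```

```text
time: 18.85
position: [0.6133, -0.1879, 0.0345]
tcp_rot: [0.001, 0.571, 0.821, 0.0]
ft_force: [-1.4, 0.8, 4.8]
finger_gap: 0.213
grasp_force: 39.8
time: 19.15
position: [0.6133, -0.1879, 0.0344]
tcp_rot: [0.001, 0.571, 0.821, 0.0]
ft_force: [-7.7, 1.8, 14.6]
finger_gap: 0.213
grasp_force: 40.7
```

```bash
python3 -m inch '[{"dx":0,"dy":0,"dz":0,"rx":0,"ry":0,"rz":0},{"dx":0,"dy":0,"dz":0,"rx":0,"ry":0,"rz":0},{"dx":0,"dy":0,"dz":0,"rx":0,"ry":0,"rz":0},{"dx":0,"dy":0,"dz":0,"rx":0,"ry":0,"rz":0},{"dx":0,"dy":0,"dz":0.1,"rx":0,"ry":0,"rz":0},{"dx":0,"dy":0,"dz":0.3,"rx":0,"ry":0,"rz":0},{"dx":0,"dy":0,"dz":0.5,"rx":0,"ry":0,"rz":0},{"dx":0,"dy":0,"dz":0.6,"rx":0,"ry":0,"rz":0},{"dx":0,"dy":0,"dz":0.6,"rx":0,"ry":0,"rz":0}]' -0.6
python3 - <<'E'
from h import *
s=arm.sense();print(s["position"],s["q"][5])
c=grab("wrist"); save(c,"w9",(120,50,620,400),1.6); np.savez("pics/w9.npz",**c)
E
python3 -m inch '[{"dx":-0.04,"dy":-0.05,"dz":0,"rx":0,"ry":0,"rz":0.038},{"dx":-0.12,"dy":-0.14,"dz":0,"rx":0,"ry":0,"rz":0.038},{"dx":-0.22,"dy":-0.27,"dz":0,"rx":0,"ry":0,"rz":0.038},{"dx":-0.34,"dy":-0.4,"dz":0,"rx":0,"ry":0,"rz":0.038},{"dx":-0.45,"dy":-0.54,"dz":0,"rx":0,"ry":0,"rz":0.038},{"dx":-0.54,"dy":-0.652,"dz":-0.05,"rx":0,"ry":0,"rz":0.038},{"dx":-0.54,"dy":-0.652,"dz":-0.05,"rx":0,"ry":0,"rz":0.038},{"dx":-0.54,"dy":-0.652,"dz":-0.05,"rx":0,"ry":0,"rz":0.038},{"dx":-0.54,"dy":-0.652,"dz":-0.05,"rx":0,"ry":0,"rz":0.038}]'
python3 - <<'E'
from h import *
a=cv2.imread("pics/w9.png")
s=arm.sense();print(s["position"],s["tcp_rot"])
c=grab("wrist"); save(c,"w10",(120,50,620,400),1.6); np.savez("pics/w10.npz",**c)
b=cv2.imread("pics/w10.png"); cv2.imwrite("pics/pair.png",cv2.resize(np.hstack([a[:400],b[:400]]),(800,200)) if 0 else np.vstack([cv2.resize(a,(428,300)),cv2.resize(b,(428,300))]))
H=hsv(c);zn=((H[...,1]<60)&(H[...,2]>110)).astype(np.uint8)
cs,hi=cv2.findContours(zn,cv2.RETR_CCOMP,cv2.CHAIN_APPROX_NONE)
for k,h in zip(cs,hi[0]):
    A=cv2.contourArea(k)
    if A>150: m=cv2.moments(k);u=(m["m10"]/m["m00"],m["m01"]/m["m00"]);print(h[3]>=0,A,np.round(u,1),cast(c,u,.012).round(4))
d=np.array([np.cos(np.radians(124.1)),np.sin(np.radians(124.1)),0]);e=np.array([.5054,-.3916,.012])
print("pred eye",proj(c,e),"roller",proj(c,e+.105*d+[0,0,.0185]))
E
```

```text
time: 20.05
position: [0.6157, -0.1889, 0.1886]
tcp_rot: [0.005, 0.571, 0.821, 0.001]
ft_force: [-0.6, -0.5, 0.5]
finger_gap: 0.802
grasp_force: 0.0
[ 0.61566319 -0.1888631   0.18858279] -0.7328850184150435
time: 21.0
position: [0.4777, -0.3497, 0.1685]
tcp_rot: [-0.001, 0.469, 0.883, 0.0]
ft_force: [-0.1, 0.4, 0.6]
finger_gap: 0.8
grasp_force: 0.0
[ 0.47773089 -0.34968572  0.16846777] [-7.83741043e-04  4.68857468e-01  8.83273395e-01  4.12376831e-04]
False 2711.0 [316.7 199. ] [ 0.4896 -0.3701  0.012 ]
True 865.5 [316.8 226.1] [ 0.5047 -0.3924  0.012 ]
False 224.0 [316.  114.7] [ 0.4472 -0.3081  0.012 ]
pred eye [317.87938436 225.89992385] roller [317.60457832 112.90241711]
```

View pics/pair.png

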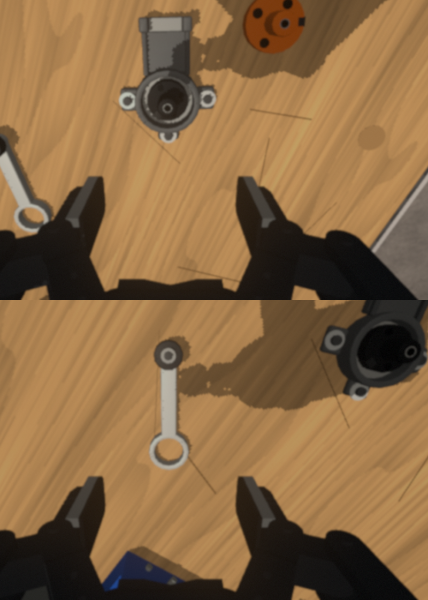

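The top panel shows the small wheel seated in its chamber. In the bottom panel the short arm's eye (316.8,226) and roller (316,114) match the prediction. I'll grip it.

```bash
python3 -m inch '[{"dx":0,"dy":-0.006,"dz":-0.1,"rx":0,"ry":0,"rz":0},{"dx":0,"dy":-0.006,"dz":-0.25,"rx":0,"ry":0,"rz":0},{"dx":0,"dy":-0.006,"dz":-0.42,"rx":0,"ry":0,"rz":0},{"dx":0,"dy":-0.006,"dz":-0.55,"rx":0,"ry":0,"rz":0},{"dx":0,"dy":-0.006,"dz":-0.62,"rx":0,"ry":0,"rz":0},{"dx":0,"dy":-0.006,"dz":-0.656,"rx":0,"ry":0,"rz":0},{"dx":0,"dy":-0.006,"dz":-0.656,"rx":0,"ry":0,"rz":0}]'
python3 -m inch '[{"dx":0,"dy":0,"dz":0,"rx":0,"ry":0,"rz":0},{"dx":0,"dy":0,"dz":0,"rx":0,"ry":0,"rz":0},{"dx":0,"dy":0,"dz":0,"rx":0,"ry":0,"rz":0},{"dx":0,"dy":0,"dz":0,"rx":0,"ry":0,"rz":0},{"dx":0,"dy":0,"dz":0,"rx":0,"ry":0,"rz":0},{"dx":0,"dy":0,"dz":0,"rx":0,"ry":0,"rz":0},{"dx":0,"dy":0,"dz":0,"rx":0,"ry":0,"rz":0},{"dx":0,"dy":0,"dz":0,"rx":0,"ry":0,"rz":0},{"dx":0,"dy":0,"dz":0,"rx":0,"ry":0,"rz":0}]' 1 70
```

```text
time: 21.75
position: [0.4775, -0.3508, 0.0043]
tcp_rot: [-0.001, 0.468, 0.884, 0.0]
ft_force: [-0.6, 0.6, -0.4]
finger_gap: 0.799
grasp_force: 0.0
time: 22.65
position: [0.4784, -0.3529, 0.0071]
tcp_rot: [0.001, 0.469, 0.883, -0.0]
ft_force: [-0.9, 0.6, 5.6]
finger_gap: 0.152
grasp_force: 68.4
```

```bash
python3 -m inch '[{"dx":0,"dy":0,"dz":0.04,"rx":0,"ry":0,"rz":0},{"dx":0,"dy":0,"dz":0.12,"rx":0,"ry":0,"rz":0},{"dx":0,"dy":0,"dz":0.24,"rx":0,"ry":0,"rz":0},{"dx":0.03,"dy":0.05,"dz":0.36,"rx":0,"ry":0,"rz":-0.005},{"dx":0.09,"dy":0.15,"dz":0.4,"rx":0,"ry":0,"rz":-0.01},{"dx":0.16,"dy":0.28,"dz":0.4,"rx":0,"ry":0,"rz":-0.02},{"dx":0.23,"dy":0.41,"dz":0.4,"rx":0,"ry":0,"rz":-0.03},{"dx":0.31,"dy":0.54,"dz":0.4,"rx":0,"ry":0,"rz":-0.035},{"dx":0.38,"dy":0.67,"dz":0.4,"rx":0,"ry":0,"rz":-0.035},{"dx":0.44,"dy":0.77,"dz":0.4,"rx":0,"ry":0,"rz":-0.035}]'
python3 -m inch '[{"dx":0.025,"dy":0.047,"dz":0,"rx":0,"ry":0,"rz":0},{"dx":0.034,"dy":0.064,"dz":0,"rx":0,"ry":0,"rz":0},{"dx":0.034,"dy":0.064,"dz":0,"rx":0,"ry":0,"rz":0},{"dx":0.034,"dy":0.064,"dz":0,"rx":0,"ry":0,"rz":0}]'
python3 - <<'E'
from h import *
s=arm.sense();print(s["position"],s["finger_gap"])
c=grab("wrist"); save(c,"w11",(120,50,620,400),1.6); np.savez("pics/w11.npz",**c)
u=np.array([np.cos(np.radians(111.5)),np.sin(np.radians(111.5)),0]);v=np.array([-u[1],u[0],0]);o=np.array([.614,-.1885,0])
pt=lambda a,b,z:((proj(c,o+a*u+b*v+[0,0,z])-[120,50])*1.6).round(0)
print("lugs",pt(.079,.0205,.0385),pt(.079,-.0205,.0385),"ears(44)",pt(0,.044,.016),pt(0,-.044,.016),"roller",pt(.105,0,.1305))
E
```

```text
time: 23.65
position: [0.5881, -0.1576, 0.106]
tcp_rot: [-0.0, 0.563, 0.827, 0.0]
ft_force: [0.2, -0.6, -2.5]
finger_gap: 0.15
grasp_force: 68.8
time: 24.05
position: [0.5956, -0.1448, 0.1055]
tcp_rot: [-0.0, 0.563, 0.826, -0.0]
ft_force: [-0.3, 1.3, -2.3]
finger_gap: 0.147
grasp_force: 68.8
[ 0.59555453 -0.14478846  0.10550597] 0.14727226525516304
lugs [267. 180.] [373. 180.] ears(44) [226. 334.] [414. 333.] roller [321. 163.]
```

View pics/w11.png

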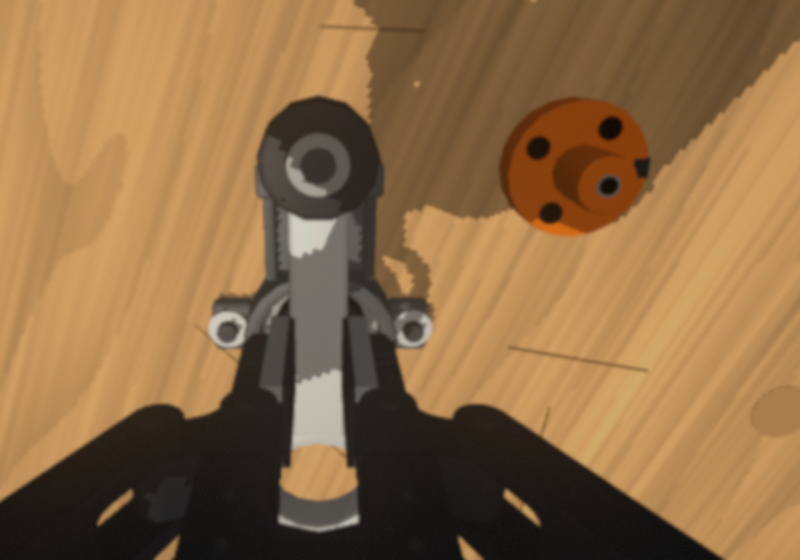

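```bash
python3 -m inch '[{"dx":0.002,"dy":0.004,"dz":-0.06,"rx":0,"ry":0,"rz":0},{"dx":0.002,"dy":0.004,"dz":-0.12,"rx":0,"ry":0,"rz":0},{"dx":0.002,"dy":0.004,"dz":-0.16,"rx":0,"ry":0,"rz":0},{"dx":0.002,"dy":0.004,"dz":-0.19,"rx":0,"ry":0,"rz":0},{"dx":0.002,"dy":0.004,"dz":-0.22,"rx":0,"ry":0,"rz":0},{"dx":0.002,"dy":0.004,"dz":-0.245,"rx":0,"ry":0,"rz":0},{"dx":0.002,"dy":0.004,"dz":-0.265,"rx":0,"ry":0,"rz":0},{"dx":0.002,"dy":0.004,"dz":-0.28,"rx":0,"ry":0,"rz":0},{"dx":0.002,"dy":0.004,"dz":-0.287,"rx":0,"ry":0,"rz":0},{"dx":0.002,"dy":0.004,"dz":-0.29,"rx":0,"ry":0,"rz":0}]'
python3 -m inch '[{"dx":0,"dy":0,"dz":-0.002,"rx":0,"ry":0,"rz":0},{"dx":0,"dy":0,"dz":-0.004,"rx":0,"ry":0,"rz":0},{"dx":0,"dy":0,"dz":-0.004,"rx":0,"ry":0,"rz":0}]'
```

```text
time: 25.1
position: [0.5967, -0.1426, 0.0332]
tcp_rot: [0.0, 0.563, 0.826, 0.0]
ft_force: [-2.5, 1.2, 1.3]
finger_gap: 0.152
grasp_force: 69.3
time: 25.4
position: [0.597, -0.1427, 0.0331]
tcp_rot: [0.0, 0.563, 0.826, 0.0]
ft_force: [-4.0, 1.3, 5.8]
finger_gap: 0.151
grasp_force: 69.8
```

In contact, so I'll release, retreat and check.

```bash
python3 -m inch '[{"dx":0,"dy":0,"dz":0,"rx":0,"ry":0,"rz":0},{"dx":0,"dy":0,"dz":0,"rx":0,"ry":0,"rz":0},{"dx":0,"dy":0,"dz":0,"rx":0,"ry":0,"rz":0},{"dx":0,"dy":0,"dz":0,"rx":0,"ry":0,"rz":0},{"dx":0,"dy":0,"dz":0.05,"rx":0,"ry":0,"rz":0},{"dx":0,"dy":0,"dz":0.2,"rx":0,"ry":0,"rz":0},{"dx":0,"dy":0,"dz":0.4,"rx":0,"ry":0,"rz":0},{"dx":0,"dy":0,"dz":0.6,"rx":0,"ry":0,"rz":0},{"dx":0,"dy":0,"dz":0.7,"rx":0,"ry":0,"rz":0},{"dx":0,"dy":0,"dz":0.7,"rx":0,"ry":0,"rz":0}]' -1
python3 - <<'E'
from h import *
c=grab("wrist"); save(c,"w12",(160,50,560,330),1); d=grab("side"); save(d,"s12",(200,130,450,300),1)
a=cv2.imread("pics/w12.png");b=cv2.imread("pics/s12.png")
cv2.imwrite("pics/fin.png",np.vstack([cv2.resize(a,(428,300)),cv2.resize(b,(428,291))]))
E
```

```text
time: 26.4
position: [0.5997, -0.1437, 0.2148]
tcp_rot: [0.005, 0.563, 0.826, 0.002]
ft_force: [-0.2, -0.0, 0.2]
finger_gap: 1.0
grasp_force: 0.0
```

View pics/fin.png

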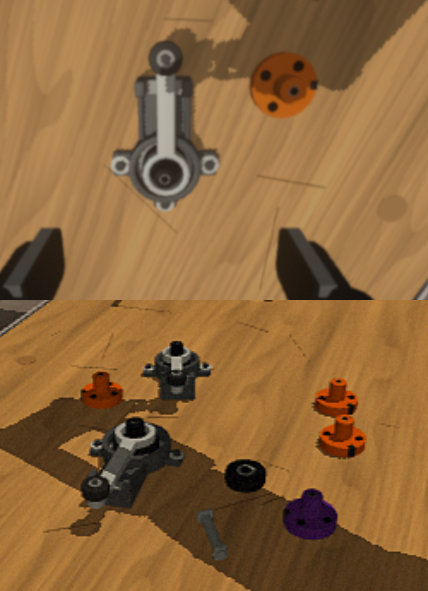

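Both housings are fitted: eyes around the hubs, bars level between the lugs, rollers overhanging. The pin and guide roller haven't been moved.

```bash
python3 -c "
from cell import arm
print(arm.sign_off())"
```

```text
the job is handed in; nothing more can be done
None
```

Both latch housings are fitted with their own wheel and roller arm, the pivot pin and guide roller were left where they lay, and the job was handed in after about 26 s of robot time.

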